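# Check a loop sterilizer's bore with a go / no-go plug gauge

### The arm

A 6-joint arm with a two-finger parallel gripper is mounted at the origin on the work surface. World frame = base frame: x ahead of the robot, y to its left, z up, the work surface at z = 0. Lengths are in m, angles in rad, forces in N, time in s.
With the tool pointing down it reaches from about 0.4 to 0.825 m from the base axis. Payload 7 kg.
Tool frame: the origin (TCP) lies midway between the tips of the shut fingers; the grasp point (between the pads) lies 19 mm behind it (manip.tcp_to_grasp is the distance from the TCP to the grasp point, in m); z points along the fingers, y is the line along which they close (so a half turn about z gives the same grasp; the last joint's range is limited). The gripper opens to 85 mm and grips with 20 to 120 N. Pads are 22 mm wide; open, the fingers measure 114 mm over their backs; the gripper's body (76 mm by 85 mm) begins 54 mm behind the grasp point. The pads swing forward as they close: fully open they stand 13 mm farther back than shut.
Start: joints at [-1.024, 0.359, 0.012, 0, -1.224, -0.288], TCP at [0.173, -0.653, 0.195] pointing down, gripper open.
Joint ranges: [-3.07, 3.07], [-1.43, 2.12], [-1.02, 1.25], [-3.03, 1.67], [-3.05, -0], [-3.03, 3.03]. Speed limits (rad/s): [2.39, 2.39, 3.01, 3.14, 3.14, 3.14].

### API

Orientations are given as a rotation vector (axis times angle).
In Python, from plant import manip gives the robot as it stands. Calls block until the motion is done:
- manip.move_to(position, orientation): joint-space move of the TCP to a pose.
- manip.servo_line(position, rot=None, speed=0.15, f_stop=None): straight line of the TCP; rot=None keeps the orientation; speed is the mean speed in m/s. With f_stop (N) it stops when the force on the tool has changed by that much, and returns True; else False.
- manip.goto_joints(angles): joint-space move.
- manip.set_gripper(opening, squeeze=None): finger opening in m; squeeze is the grip in N (None keeps the last); returns when the fingers have stopped.
- manip.wait(seconds).
- manip.solve_ik(position, orientation): joint angles nearest the present ones, or None.
- manip.camera(name): name is "side" or "top"; returns (picture, depth): 400x640x3 uint8, blue, green, red; 400x640 float32, m along the optical axis (not along the pixel's ray), 0 where there is no reading.
- manip.camera_params(name): a dict with "fovy" (degrees; the focal length in pixels is half the picture's height over the tangent of half this angle, whatever the lens; pixels are square), "cx", "cy" (the principal point, pixels), "R" (3x3) and "t" (3): a world point X has camera coordinates R X + t. Camera axes: x right, y down, z forward; pixel columns grow to the right and rows downward; lengths in m; the calibration is good to about 2 mm. A picture is of the moment at which its call begins. camera_params takes no time and is no camera call.
A pose or a line that the arm cannot do raises manip.PlanningError and nothing moves.
- manip.finish_job(): hands the job in; it is judged then, once.
Trained networks look in the newest picture that a camera, given by its name, has taken for a name from the list of things; names that differ only in an ending like _2 or _b are one class to them, and where a whole thing is asked for, a point or a joint stands for the part that bears it (a point fixed in the world has none). Each returns a list of dicts, best first, with "conf" (0 to 1); they miss things now and then, are a little off and sometimes report something else, mostly with a low value. They report only what shows in the picture. A call takes as long as a camera call. They do not tell look-alikes from the thing itself.
- manip.regions_of(camera, thing): "region" (400x640 bool, what is visible of it) and "pixel" ([column, row] in pixels, amid what is visible of it).
Readings, each from a call of its own:
- manip.read_t(): time.
- manip.read_qpos(): joint angles.
- manip.read_joint_velocities(): joint speeds.
- manip.read_joint_torque(): joint torques, N m.
- manip.read_eef_pos(): TCP position.
- manip.read_tool_rot(): TCP orientation.
- manip.read_contact_force(): force on the tool from outside, world axes, zero at the start.
- manip.read_moment(): the same for the moment, N m.
- manip.read_finger_gap(): finger opening in m.
- manip.read_grip_force(): force on a finger pad.
Only numpy, scipy, OpenCV 4.12 (cv2) and the standard library are available. Lean on these libraries where they do the work, as an engineer would, in place of code of your own. Each camera call takes 0.05 s, during which the arm holds its last target. There are 200 camera calls.

### The job

Check the bore of the cold loop sterilizer with the plug gauge: slide the long, thin go end into the bore until its collar is fully home and bears lightly on the end of the ceramic sleeve, draw it out again, then push the short, thick no-go end squarely against a mouth of the bore with a gentle but definite push of about 6 N, held for over half a second, to confirm that it will not enter. Be gentle: never let the gauge bear on the sterilizer with more than 30 N, and do not drop it or put it down on the bench. Finally lay the gauge back in its cradle, either way round, let go, and leave everything else as it was.

Things in the scene. Friction and masses are not known exactly. Their poses are not given: they have to be found in the camera images.
- gauge: double-ended plug gauge, 132 mm long, about 0.16 kg, lying level. Origin: on its axis, middle of the handle; x runs along it to the go end. Handle: ribbed aluminium, 22 mm diameter, x = -40 to 40 mm, then a steel collar at each end, 28 mm diameter, to x = +/-44 mm. Go plug: long and thin, to x = 74 mm. No-go plug: short and thick, to x = -58 mm. All round and coaxial.
- go_tip (a point): centre of the end face of the go plug (gauge x = +74 mm); axes are the gauge's. The go plug is 16 mm in diameter and 30 mm long, its rim bevelled by 1.5 mm
- go_collar (a point): point on the gauge's axis in the collar's face at the root of the go plug (gauge x = +44 mm); this face meets the flat end of the ceramic sleeve when the go end is fully in
- nogo_tip (a point): centre of the end face of the no-go plug (gauge x = -58 mm); axes are the gauge's. The no-go plug is 20 mm in diameter and 14 mm long, with a square rim
- sterilizer: cold loop sterilizer, fixed, rigid: a level drum of slotted steel, 76 mm diameter, 76 mm long, on a grey column and a round base (110 mm diameter, 14 mm high). Origin: centre of its underside. Through the drum, along the sterilizer's y axis, runs a white ceramic sleeve, 50 mm diameter, 90 mm long, flat ends, with a straight 17 mm bore, nominally 115 mm above the origin; drum top at 153 mm.
- mouth_left (a point): nominal centre of the bore's mouth at the sleeve's +y end (sterilizer frame); axes are the sterilizer's. The real sleeve was fitted loosely and then locked: as a whole it sits up to 2.5 mm off to either side (sterilizer x) and up to 4 mm either way along y, which the poses do not show; its height is true. It does not move when pushed.
- mouth_right (a point): nominal centre of the bore's mouth at the sleeve's -y end, 90 mm from the other; the real mouth is off by the same sideways and lengthways shift. Either mouth serves for either end of the gauge.
- cradle: grey plastic cradle, fixed: base 86 x 56 x 10 mm and two V supports 6 mm thick, 32 mm either side of the middle (58 mm clear between), that carry the gauge's handle just inside its collars. Origin: centre of its underside. The gauge lies along the cradle's x, either way round, with 5 mm end play each way. V tops reach about 4 mm above the gauge's axis; open from above.
- cradle_seat (a point): where the middle of the gauge's handle lies when it rests in the cradle: 62 mm above the cradle's origin; axes are the cradle's
- dish_near: bystander: closed round dish, 90 mm across, 15 mm high, lying on the bench near the robot; origin at the centre of its underside
- dish_far: bystander: closed round dish, 90 mm across, 15 mm high, lying beyond the sterilizer and the cradle; origin at the centre of its underside
- dish_side: bystander: closed round dish, 90 mm across, 15 mm high, lying towards the far left; origin at the centre of its underside
- dropper: bystander: small white dropper bottle, 32 mm across, 70 mm high, upright; origin at the centre of its underside
- marker: bystander: marker pen lying on the bench, 125 x 14 x 14 mm; origin at the centre of its underside
- jar: bystander: lidded specimen jar, 56 mm across, 75 mm high, upright; origin at the centre of its underside
There are look-alikes about, which are no part of the job. There is more than one size of the gauge; the job needs the smaller. Leave any turquoise look-alike of the sterilizer alone.

How it is judged:
On the way, in this order (a step that is already met when the one before it is completed fails the run):
1. the go end is fully in: the collar at its root bears on the end of the ceramic sleeve, with the gauge square to the bore (contact force between gauge_c1 and sterilizer above 1 N and ((x of go_collar in the frame of mouth_left between -0.005 and 0.005 m and z of go_collar in the frame of mouth_left between -0.004 and 0.004 m and y of go_collar in the frame of mouth_left between -0.008 and 0.008 m) or (x of go_collar in the frame of mouth_right between -0.005 and 0.005 m and z of go_collar in the frame of mouth_right between -0.004 and 0.004 m and y of go_collar in the frame of mouth_right between -0.008 and 0.008 m)) and angle between the x axis of gauge and the y axis of sterilizer, either way round below 0.08 rad), for 0.2 s.
2. the no-go plug is held squarely against a mouth (within 5 mm of the nominal centre sideways, 4 mm in height, 8 mm lengthways, 0.1 rad) with more than 3 N for half a second (contact force between gauge_c4 and sterilizer above 3 N and ((x of nogo_tip in the frame of mouth_left between -0.005 and 0.005 m and z of nogo_tip in the frame of mouth_left between -0.004 and 0.004 m and y of nogo_tip in the frame of mouth_left between -0.008 and 0.008 m) or (x of nogo_tip in the frame of mouth_right between -0.005 and 0.005 m and z of nogo_tip in the frame of mouth_right between -0.004 and 0.004 m and y of nogo_tip in the frame of mouth_right between -0.008 and 0.008 m)) and angle between the x axis of gauge and the y axis of sterilizer, either way round below 0.1 rad), for 0.5 s.
At the end, for the whole second after the job is handed in: the gauge rests in its cradle, either way round: the middle of its handle within 9 mm of the seat point and no more than 3 mm above it, its axis within 0.1 rad of the cradle's, released and at rest (distance between gauge and cradle_seat below 0.009 m and z of gauge in the frame of cradle_seat below 0.003 m and angle between the x axis of gauge and the x axis of cradle, either way round below 0.1 rad and linear speed of gauge below 0.02 m/s and angular speed of gauge below 0.3 rad/s); the robot touches nothing.
It fails at once if the gauge bearing on the sterilizer with more than 30 N (all its contacts added up, wedging in the bore included) (contact force between gauge and sterilizer above 30 N).
It fails at once if the gauge dropped or laid on the bench (height (world z) of gauge below 0.04 m).
It fails at once if the gripper or arm pushed against the sterilizer with more than 20 N (contact force between the arm and sterilizer above 20 N).
It fails at once if a bystander moved by more than 20 mm (distance of any of dish_near, dish_far, dish_side, dropper, marker, jar from where it was at the start of the episode above 0.02 m).
It also fails if it takes over 72 s, if anything falls off the work surface, if the arm or the gripper's body presses on something with over 40 N, if the wrist force passes 120 N, or if a joint passes its speed limit or range.

## Working session

There is one attempt and no reset: what is moved stays moved. The work goes in short steps, each a Python script; the robot and the scene stay as the last script left them, time stands still between calls to the robot, and variables do not carry over. Pictures are saved under pics/ and viewed, at most 10 in all, crops included, and the job is handed in when it is done.

```bash
ls; mkdir -p pics
python3 - <<'E'
from plant import manip
import cv2,numpy as np
for c in("side","top"):
    im,d=manip.camera(c); cv2.imwrite(f"pics/{c}0.png",im); np.save(f"pics/{c}d.npy",d); np.save(f"pics/{c}i.npy",im)
    p=manip.camera_params(c); print(c,p)
    for th in("gauge","sterilizer","cradle","dropper","jar","marker","dish_near","dish_far","dish_side"):
        print(th,[(round(r["conf"],2),[round(float(v)) for v in r["pixel"]],int(r["region"].sum())) for r in manip.regions_of(c,th)])
print(manip.read_t(),manip.tcp_to_grasp,manip.read_tool_rot())
E
```

```text
pics
side {'fovy': 54.75887930954845, 'cx': 325.00154180947493, 'cy': 198.30366641176792, 'R': array([[-0.91283639, -0.40768593,  0.02284542],
       [-0.23128563,  0.47013473, -0.85175131],
       [ 0.3365066 , -0.7827934 , -0.52344799]]), 't': array([0.51639118, 0.17823001, 0.72895076])}
gauge [(0.63, [316, 344], 1944), (0.59, [324, 238], 714), (0.23, [348, 162], 2032)]
sterilizer [(0.67, [349, 157], 1996), (0.55, [414, 179], 2222), (0.16, [322, 238], 577)]
cradle [(0.97, [322, 258], 1065), (0.69, [196, 259], 1270)]
dropper [(0.71, [200, 260], 1240), (0.49, [275, 170], 244)]
jar [(0.7, [196, 258], 1317), (0.63, [349, 162], 2056)]
marker [(0.55, [302, 166], 96)]
dish_near [(0.74, [403, 239], 971)]
dish_far [(0.97, [290, 201], 655)]
dish_side [(0.93, [232, 225], 941)]
top {'fovy': 47.62370781293873, 'cx': 315.68131607179635, 'cy': 197.57445926952718, 'R': array([[-0.0100099 , -0.99986558,  0.01298563],
       [-0.99624714,  0.00885546, -0.08610004],
       [ 0.08597347, -0.01379875, -0.99620187]]), 't': array([0.04164479, 0.56969104, 1.23141126])}
gauge [(0.79, [274, 222], 343), (0.69, [214, 246], 653), (0.16, [279, 140], 795)]
sterilizer [(0.89, [396, 255], 1563), (0.76, [385, 194], 1478), (0.18, [331, 263], 776)]
cradle [(0.68, [279, 221], 352), (0.18, [388, 195], 1477)]
dropper [(0.33, [389, 195], 1469), (0.33, [329, 268], 855)]
jar [(0.79, [228, 145], 411), (0.69, [336, 160], 789), (0.41, [275, 222], 389)]
marker [(0.55, [410, 138], 197), (0.32, [335, 160], 777)]
dish_near [(0.78, [330, 264], 790)]
dish_far [(0.63, [335, 159], 814)]
dish_side [(0.88, [279, 140], 774)]
1.0 0.0187 [-4.05428922e-01  3.11527420e+00 -2.39315612e-05]
```

View pics/side0.png

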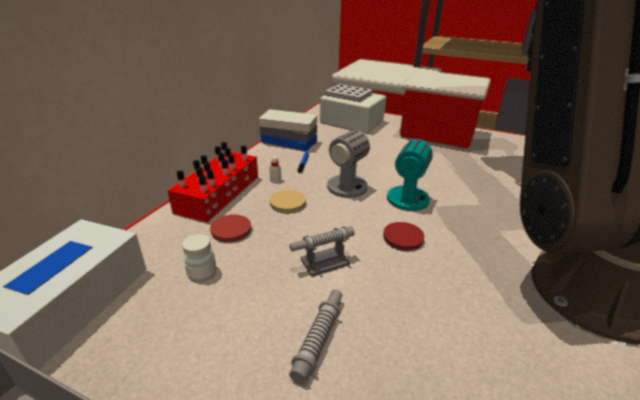

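View pics/top0.png

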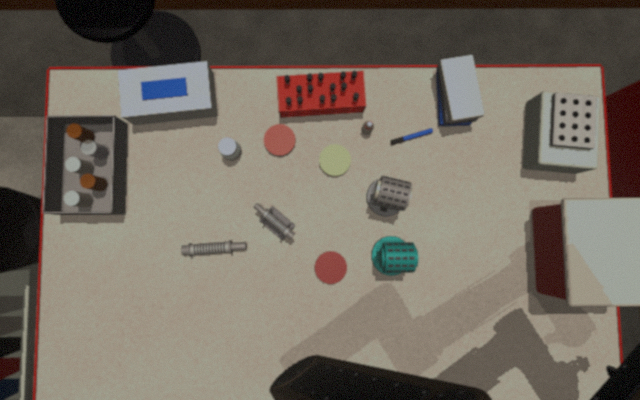

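Gauge candidates: the one in the cradle (side 324,238 / top 274,222, about 52 px ≈ 132 mm), and the one on the bench (side 316,344 / top 214,246, about 64 px, so larger). The cradle one fits. Sterilizer candidates: grey (side 349,160 / top 390,193) fits; turquoise (412,175 / 396,255) is the look-alike. I'll confirm with one crop.

```bash
cat > h.py <<'E'
import numpy as np,cv2
from plant import manip
def cloud(c,d,mask=None):
    p=manip.camera_params(c); f=200/np.tan(np.radians(p["fovy"]/2))
    v,u=np.nonzero((d>0)&(mask if mask is not None else d>0)); z=d[v,u]
    X=np.c_[(u-p["cx"])/f*z,(v-p["cy"])/f*z,z]
    return (X-p["t"])@p["R"],u,v
def proj(c,X):
    p=manip.camera_params(c); f=200/np.tan(np.radians(p["fovy"]/2))
    Y=np.atleast_2d(X)@p["R"].T+p["t"]; return Y[:,:2]/Y[:,2:]*f+[p["cx"],p["cy"]]
def box(u0,u1,v0,v1):
    m=np.zeros((400,640),bool); m[v0:v1,u0:u1]=1; return m
E
python3 - <<'E'
from h import *
S=np.load("pics/sidei.npy");T=np.load("pics/topi.npy")
a=cv2.resize(S[215:280,280:370],None,fx=4.4,fy=4.4,interpolation=cv2.INTER_CUBIC)
b=cv2.resize(S[120:220,325:440],(396,286),interpolation=cv2.INTER_CUBIC)
c=cv2.resize(T[195:260,245:335],None,fx=4.4,fy=4.4,interpolation=cv2.INTER_CUBIC)
d=cv2.resize(T[165:285,350:430],(396,286),interpolation=cv2.INTER_CUBIC)
cv2.imwrite("pics/crop.png",np.vstack([np.hstack([a,b]),np.hstack([c,d])]))
sd=np.load("pics/sided.npy");td=np.load("pics/topd.npy")
def show(name,c,d,bx,zlo,zhi):
    X,u,v=cloud(c,d,box(*bx)); k=(X[:,2]>zlo)&(X[:,2]<zhi); X=X[k]
    m=X.mean(0); w,V=np.linalg.eigh(np.cov((X-m)[:,:2].T)); ax=V[:,1]; s=(X-m)[:,:2]@ax
    print(name,c,len(X),m.round(4),"axis",ax.round(3),np.degrees(np.arctan2(ax[1],ax[0])).round(1),"ext",s.min().round(4),s.max().round(4),"mid",(m[:2]+ax*(s.min()+s.max())/2).round(4),"z",np.percentile(X[:,2],[2,50,98]).round(4))
show("gauge","side",sd,(285,360,222,255),.055,.09)
show("gauge","top",td,(248,302,198,246),.055,.09)
show("cradlebase","top",td,(248,310,198,250),.004,.018)
show("ster drum","side",sd,(325,373,125,200),.10,.17)
show("ster drum","top",td,(362,415,170,220),.10,.17)
show("ster base","side",sd,(320,375,170,200),.006,.02)
show("ster base","top",td,(362,415,170,220),.006,.02)
show("biggauge","top",td,(178,250,235,260),.01,.09)
X,u,v=cloud("top",td,box(200,420,150,300));print("bench z",np.percentile(X[:,2],[10,30,50]))
E
```

```text
gauge side 747 [0.5013 0.1538 0.067 ] axis [0.665 0.747] 48.3 ext -0.0658 0.0662 mid [0.5015 0.154 ] z [0.0565 0.0678 0.0747]
gauge top 430 [0.5048 0.1481 0.0695] axis [0.653 0.758] 49.3 ext -0.0626 0.0693 mid [0.507  0.1507] z [0.0597 0.0701 0.0764]
cradlebase top 430 [0.5021 0.1403 0.0087] axis [0.202 0.979] 78.4 ext -0.0948 0.0954 mid [0.5022 0.1406] z [0.0041 0.0089 0.0151]
ster drum side 971 [ 0.563  -0.1398  0.1305] axis [0.671 0.742] 47.9 ext -0.062 0.0423 mid [ 0.5564 -0.1472] z [0.1015 0.1318 0.1531]
ster drum top 1040 [ 0.5703 -0.1554  0.1432] axis [0.285 0.958] 73.4 ext -0.0487 0.0436 mid [ 0.5696 -0.1578] z [0.1162 0.1465 0.1558]
ster base side 568 [ 0.5651 -0.1447  0.0133] axis [-0.934 -0.356] -159.1 ext -0.0531 0.0525 mid [ 0.5654 -0.1445] z [0.0068 0.0135 0.0189]
ster base top 377 [ 0.5545 -0.1379  0.0141] axis [-0.777 -0.629] -141.0 ext -0.0849 0.0915 mid [ 0.552 -0.14 ] z [0.007  0.0145 0.0192]
biggauge top 667 [0.4351 0.3209 0.0293] axis [-0.064  0.998] 93.6 ext -0.0909 0.0841 mid [0.4353 0.3175] z [0.018  0.03   0.0375]
bench z [-0.00296352 -0.00084392  0.00071525]
```

View pics/crop.png

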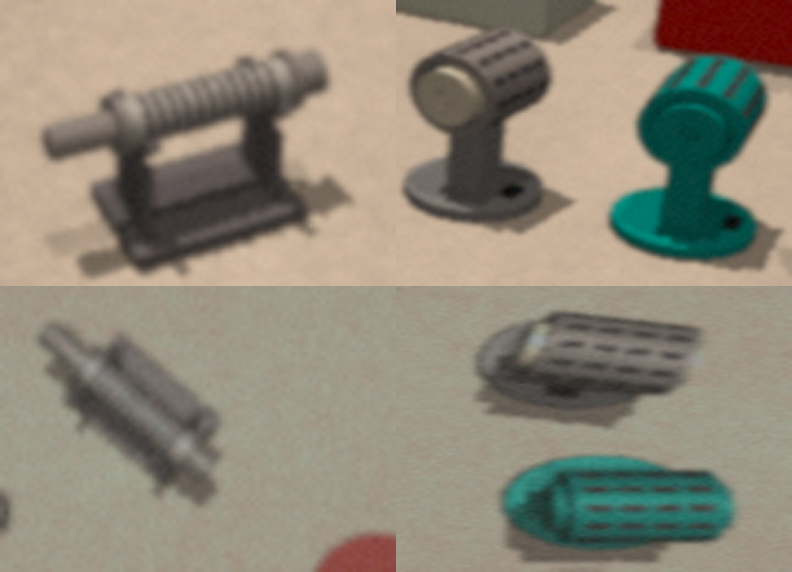

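Crop confirms it: the small gauge is in the cradle with its long thin go end at upper left in the top view (+x,+y). The grey sterilizer has the white sleeve, and the turquoise one is to be left alone. Next I fit solid models to the depth points.

```bash
cat >> h.py <<'E'
from scipy.optimize import least_squares
def cyl(s,r,lo,hi,R):  # signed distance to capped cylinder
    a=np.abs(s-(lo+hi)/2)-(hi-lo)/2; b=r-R
    return np.minimum(np.maximum(a,b),0)+np.hypot(np.maximum(a,0),np.maximum(b,0))
def loc(X,x,y,yaw):
    c,s=np.cos(yaw),np.sin(yaw); d=X[:,:2]-[x,y]; return d@[c,s],d@[-s,c]
def g_sdf(X,p):   # gauge x,y,z,yaw
    s,l=loc(X,p[0],p[1],p[3]); r=np.hypot(l,X[:,2]-p[2])
    return np.min([cyl(s,r,*q) for q in((-.04,.04,.011),(-.044,-.04,.014),(.04,.044,.014),(.044,.074,.008),(-.058,-.044,.010))],0)
def s_sdf(X,p):   # sterilizer x,y,dz,yaw of bore axis (its +y), sleeve lateral, sleeve along
    s,l=loc(X,p[0],p[1],p[3]); z=X[:,2]-p[2]; r=np.hypot(l,z-.115); dl,ds=(p[4],p[5]) if len(p)>4 else (0,0)
    return np.min([cyl(s,r,-.038,.038,.038),cyl(s-ds,np.hypot(l-dl,z-.115),-.045,.045,.025),cyl(z,np.hypot(s,l),0,.014,.055)],0)
def fit(sdf,X,p0,sc=.0015,near=.012,pri=None):
    p=np.array(p0,float)
    for it in range(4):
        Y=X[np.abs(sdf(X,p))<(near if it==0 else near*.6)]
        f=lambda q:sdf(Y,q) if pri is None else np.r_[sdf(Y,q),np.array(pri)*q[4:]]
        p=least_squares(f,p,loss="soft_l1",f_scale=sc,x_scale=[.01,.01,.01,.1]+[.01]*(len(p)-4)).x
    return p,len(Y),np.sqrt(np.mean(sdf(Y,p)**2))
E
python3 - <<'E'
from h import *
sd=np.load("pics/sided.npy");td=np.load("pics/topd.npy")
for c,d,bg,bs in(("side",sd,(285,362,220,258),(322,378,125,202)),("top",td,(248,302,198,246),(360,416,170,220))):
    X=cloud(c,d,box(*bg))[0]; X=X[X[:,2]>.05]
    print(c,"gauge",[np.round(v,4) for v in fit(g_sdf,X,(.499,.146,.062,.85))])
    X=cloud(c,d,box(*bs))[0]; X=X[X[:,2]>.105]
    X2=cloud(c,d,box(*bs))[0]; X2=X2[X2[:,2]>.007]; X2=X2[(X2[:,2]<.03)|(X2[:,2]>.09)]
    print(c,"ster all",[np.round(v,4) for v in fit(s_sdf,X2,(.565,-.15,0,1.35))])
    print(c,"ster drum",[np.round(v,4) for v in fit(s_sdf,X,(.565,-.15,0,1.35))])
    print(c,"sleeve",[np.round(v,4) for v in fit(s_sdf,X2,(.565,-.15,0,1.35,0,0),pri=(3,3))])
    # frames averaged?
E
```

```text
side gauge [array([0.5003, 0.1432, 0.0618, 0.8605]), np.int64(741), np.float64(0.0013)]
side ster all [array([ 5.7190e-01, -1.6110e-01, -2.0000e-04,  1.3271e+00]), np.int64(1574), np.float64(0.0015)]
side ster drum [array([ 5.7180e-01, -1.6120e-01, -3.0000e-04,  1.3262e+00]), np.int64(880), np.float64(0.0014)]
side sleeve [array([ 5.7170e-01, -1.6170e-01, -2.0000e-04,  1.3266e+00, -2.0000e-04,
        1.2000e-03]), np.int64(1576), np.float64(0.0014)]
top gauge [array([0.5012, 0.1441, 0.0622, 0.8539]), np.int64(414), np.float64(0.002)]
top ster all [array([ 5.7320e-01, -1.5950e-01,  6.0000e-04,  1.3231e+00]), np.int64(1417), np.float64(0.0019)]
top ster drum [array([ 5.7310e-01, -1.5920e-01,  5.0000e-04,  1.3232e+00]), np.int64(1037), np.float64(0.0017)]
top sleeve [array([ 5.7300e-01, -1.6020e-01,  6.0000e-04,  1.3237e+00,  0.0000e+00,
        1.2000e-03]), np.int64(1416), np.float64(0.0019)]
```

```bash
cat >> h.py <<'E'
from scipy.spatial.transform import Rotation as Ro
G0=np.array([.5007,.1437,.062]); YG=.857; S0=np.array([.5725,-.1605,.115]); YS=1.325
U=np.array([np.cos(YS),np.sin(YS),0]); N=np.array([-np.sin(YS),np.cos(YS),0])
def rot(a): return (Ro.from_euler("z",a)*Ro.from_euler("x",np.pi)).as_rotvec()
def tcp(g): return np.array(g)-[0,0,manip.tcp_to_grasp]
E
python3 - <<'E'
from h import *
td=np.load("pics/topd.npy"); X=cloud("top",td)[0]
for y0 in np.arange(-.9,.2,.1):
    r=[]
    for x0 in np.arange(.0,.8,.1):
        k=(abs(X[:,0]-x0)<.05)&(abs(X[:,1]-y0)<.05); r.append(round(float(np.percentile(X[k,2],98)),2) if k.any() else None)
    print(round(y0,1),r)
for b in(0,np.pi,-np.pi):
  for n,p,a in(("pre",G0+[0,0,.12],YG),("grasp",G0,YG),("hi",S0-.139*U+[0,0,.1],YS),("preR",S0-.139*U,YS),("inR",S0-.085*U,YS),("over",S0+[0,0,.13],YS),("preL",S0+.13*U,YS),("preLhi",S0+.13*U+[0,0,.1],YS)):
    q=manip.solve_ik(tcp(p),rot(a+b)); print(n,round(b,2),None if q is None else np.round(q,2))
print(manip.solve_ik([.173,-.653,.34],manip.read_tool_rot()))
E
```

```text
-0.9 [None, None, None, None, None, None, None, None]
-0.8 [None, 0.01, 0.01, 0.01, None, None, 0.01, 0.01]
-0.7 [0.01, 0.01, 0.01, 0.19, 0.19, 0.2, 0.1, 0.12]
-0.6 [0.01, 0.01, 0.27, 0.19, 0.19, 0.19, 0.1, 0.12]
-0.5 [0.01, 0.01, 0.01, 0.01, 0.01, 0.01, 0.01, 0.01]
-0.4 [0.01, 0.01, 0.01, 0.69, 0.01, 0.01, 0.01, 0.01]
-0.3 [None, 0.01, 0.01, 0.71, 0.01, 0.01, 0.01, 0.01]
-0.2 [None, 0.01, 0.01, 0.01, 0.16, 0.15, 0.16, 0.02]
-0.1 [None, 0.01, 0.64, 0.77, 0.15, 0.13, 0.15, 0.02]
-0.0 [None, 0.0, 0.61, 0.02, 0.02, 0.01, 0.02, 0.02]
0.1 [None, 0.34, 0.42, 0.01, 0.01, 0.07, 0.0, 0.02]
pre 0 [ 0.66  0.13 -0.37  0.   -1.07  1.77]
grasp 0 [ 0.66  0.26 -0.52  0.   -0.79  1.77]
hi 0 None
preR 0 None
inR 0 [-0.09  0.32 -0.28  0.   -0.97  2.99]
over 0 [ 0.06  0.21 -0.12  0.   -1.24  2.84]
preL 0 [ 0.27  0.32 -0.28  0.   -0.97  2.63]
preLhi 0 [ 0.27  0.24 -0.15  0.   -1.18  2.63]
pre 3.14 [ 0.66  0.13 -0.37 -0.   -1.07 -1.37]
grasp 3.14 [ 0.66  0.26 -0.52 -0.   -0.79 -1.37]
hi 3.14 [-0.18  0.26 -0.13  0.   -1.19 -0.06]
preR 3.14 [-0.18  0.34 -0.26  0.   -0.98 -0.06]
inR 3.14 [-0.09  0.32 -0.28  0.   -0.97 -0.15]
over 3.14 [ 0.06  0.21 -0.12  0.   -1.24 -0.3 ]
preL 3.14 [ 0.27  0.32 -0.28  0.   -0.97 -0.51]
preLhi 3.14 [ 0.27  0.24 -0.15  0.   -1.18 -0.51]
pre -3.14 [ 0.66  0.13 -0.37 -0.   -1.07 -1.37]
grasp -3.14 [ 0.66  0.26 -0.52 -0.   -0.79 -1.37]
hi -3.14 [-0.18  0.26 -0.13  0.   -1.19 -0.06]
preR -3.14 [-0.18  0.34 -0.26  0.   -0.98 -0.06]
inR -3.14 [-0.09  0.32 -0.28  0.   -0.97 -0.15]
over -3.14 [ 0.06  0.21 -0.12  0.   -1.24 -0.3 ]
preL -3.14 [ 0.27  0.32 -0.28  0.   -0.97 -0.51]
preLhi -3.14 [ 0.27  0.24 -0.15  0.   -1.18 -0.51]
[-1.02395232e+00  3.11915594e-01  2.65384298e-01 -3.72874712e-05
 -1.52423185e+00 -2.88012411e-01]
```

Run:
```python
from h import *
p=manip.read_eef_pos()
manip.servo_line([p[0],p[1],.36],speed=.25)
R=rot(YG+np.pi)
manip.move_to(tcp(G0+[0,0,.25]),R); manip.set_gripper(.085)
manip.servo_line(tcp(G0+[0,0,.06]),speed=.25)
print("t",manip.read_t(),manip.read_eef_pos(),manip.read_contact_force())
print(manip.servo_line(tcp(G0),speed=.06,f_stop=8), manip.read_eef_pos())
f0=manip.read_contact_force()
manip.set_gripper(0,60); print("gap",manip.read_finger_gap(),manip.read_grip_force(),"f",manip.read_contact_force()-f0,manip.read_eef_pos())
im,d=manip.camera("side"); cv2.imwrite("pics/side1.png",im)
manip.servo_line(tcp(G0+[0,0,.05]),speed=.08)
print("gap",manip.read_finger_gap(),"f",manip.read_contact_force()-f0,manip.read_moment())
for c in("side","top"):
    im,d=manip.camera(c); cv2.imwrite(f"pics/{c}2.png",im); G=G0+[0,0,.05]
    uv=proj(c,G)[0].astype(int); X=cloud(c,d,box(uv[0]-45,uv[0]+45,uv[1]-40,uv[1]+40))[0]
    s,l=loc(X,G[0],G[1],YG); X=X[(abs(s)>.02)&(abs(s)<.09)&(abs(l)<.03)&(abs(X[:,2]-G[2])<.025)]
    print(c,[np.round(v,4) for v in fit(g_sdf,X,(*G,YG))])
print(manip.read_t())
```

```text
t 5.9583 [0.50153407 0.14412283 0.10435078] [-0.1571426   0.3659155   0.54698235]
False [0.50098011 0.14386885 0.04364942]
gap 0.00022163963869177954 0.0 f [1.16918871 0.48059439 0.72493748] [0.50068143 0.14369056 0.04325681]
gap -0.0003010833033822478 f [-0.58919694 -0.15194271 -0.41684996] [0.00052554 0.0072367  0.0228597 ]
side [array([0.5007, 0.1437, 0.112 , 0.857 ]), np.int64(0), np.float64(nan)]
top [array([0.5007, 0.1437, 0.112 , 0.857 ]), np.int64(0), np.float64(nan)]
8.8
  return _methods._mean(a, axis=axis, dtype=dtype,
  ret = ret.dtype.type(ret / rcount)
```

Run:
```python
import cv2,numpy as np
a=cv2.imread("pics/side1.png")[150:300,250:400];b=cv2.imread("pics/side2.png")[150:300,250:400];c=cv2.imread("pics/top2.png")[150:300,200:350]
cv2.imwrite("pics/c2.png",cv2.resize(np.hstack([a,b]),(800,400)))
```

```text
(no output)
```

View pics/c2.png

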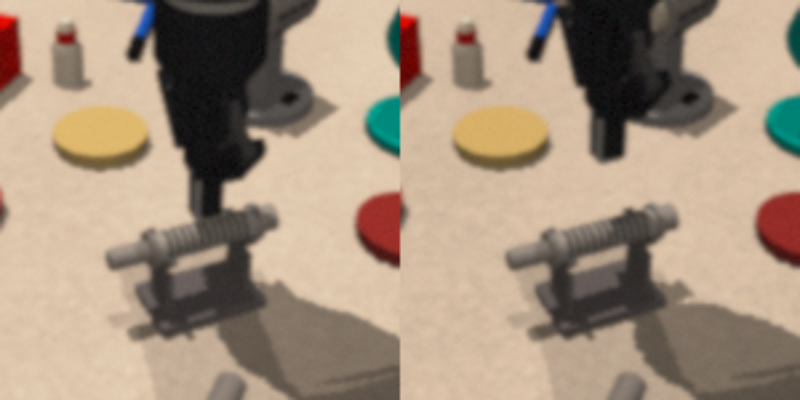

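Run:
```python
from h import *
e=manip.read_eef_pos(); R=Ro.from_rotvec(manip.read_tool_rot()).as_matrix(); print(e,R.round(3),manip.read_finger_gap())
print(Ro.from_rotvec(rot(YG+np.pi)).as_matrix().round(3))
for c in("side","top"):
    print(c,proj(c,[e,G0]).round(1)); im,d=manip.camera(c); cv2.imwrite(f"pics/{c}3.png",im)
    uv=proj(c,e)[0].astype(int); X=cloud(c,d,box(uv[0]-30,uv[0]+30,uv[1]-45,uv[1]+20))[0]
    k=(X[:,2]>.085)&(X[:,2]<.14); Y=(X[k]-e)@R   # tool frame
    for z0 in(-.005,-.015,-.025,-.035):
        q=abs(Y[:,2]-z0)<.005
        if q.sum()>3: print(z0,q.sum(),Y[q].min(0).round(3),Y[q].max(0).round(3),Y[q].mean(0).round(3))
```

```text
[0.50026581 0.14343156 0.09265286] [[-0.655 -0.756 -0.001]
 [-0.756  0.655 -0.001]
 [ 0.001  0.    -1.   ]] -0.00014656123493751114
[[-0.655 -0.756 -0.   ]
 [-0.756  0.655  0.   ]
 [ 0.     0.    -1.   ]]
side [[326.8 225.1]
 [326.1 237.9]]
-0.035 14 [-0.009 -0.003 -0.04 ] [ 0.009  0.008 -0.037] [-0.     0.006 -0.038]
top [[275.1 222.4]
 [275.9 222.6]]
```

Run:
```python
from h import *
e=manip.read_eef_pos(); R=Ro.from_rotvec(manip.read_tool_rot()).as_matrix()
im,d=manip.camera("side"); uv=proj("side",e)[0].astype(int)
X=cloud("side",d,box(uv[0]-50,uv[0]+50,uv[1]-140,uv[1]+10))[0]; Y=(X-e)@R
k=(np.abs(Y[:,:2])<.09).all(1)&(Y[:,2]<-.005);Y=Y[k]
for z0 in np.arange(-.15,-.0,.005):
    q=abs(Y[:,2]-z0)<.0025
    if q.sum()>3: print(round(z0,3),q.sum(),"x",np.percentile(Y[q,0],[5,95]).round(3),"y",np.percentile(Y[q,1],[5,95]).round(3))
c=im[uv[1]-150:uv[1]+40,uv[0]-95:uv[0]+95]; cv2.circle(im,tuple(uv),2,(0,255,0),-1)
cv2.imwrite("pics/c3.png",cv2.resize(c,(600,600)))
q=manip.read_qpos(); print(q)
```

```text
-0.15 68 x [-0.01   0.007] y [0.002 0.041]
-0.145 100 x [-0.018  0.008] y [-0.012  0.042]
-0.14 109 x [-0.018  0.005] y [-0.02   0.045]
-0.135 89 x [-0.018  0.003] y [-0.013  0.051]
-0.13 134 x [-0.018  0.01 ] y [-0.053  0.06 ]
-0.125 120 x [-0.016  0.009] y [-0.053  0.062]
-0.12 88 x [-0.016  0.005] y [-0.05  0.06]
-0.115 85 x [-0.016  0.009] y [-0.046  0.056]
-0.11 71 x [-0.016  0.007] y [-0.047  0.052]
-0.105 88 x [-0.016  0.009] y [-0.037  0.048]
-0.1 61 x [-0.014  0.005] y [-0.039  0.044]
-0.095 43 x [-0.011  0.011] y [-0.034  0.04 ]
-0.09 63 x [-0.012  0.009] y [-0.029  0.035]
-0.085 62 x [-0.012  0.009] y [-0.024  0.032]
-0.08 19 x [-0.013 -0.009] y [-0.024  0.014]
-0.075 10 x [-0.012 -0.005] y [-0.008  0.012]
-0.07 28 x [-0.01   0.006] y [-0.003  0.014]
-0.065 35 x [-0.01   0.008] y [-0.     0.014]
-0.06 35 x [-0.01   0.008] y [0.    0.014]
-0.055 27 x [-0.01   0.006] y [-0.002  0.014]
-0.05 31 x [-0.01   0.006] y [-0.005  0.014]
-0.045 29 x [-0.01   0.006] y [-0.005  0.013]
-0.04 15 x [-0.01   0.008] y [-0.004  0.007]
-0.035 4 x [-0.007  0.003] y [0.005 0.007]
[ 6.56542055e-01  1.99837579e-01 -4.64485533e-01 -8.71674076e-05
 -9.07452357e-01 -1.37037766e+00]
```

View pics/c3.png

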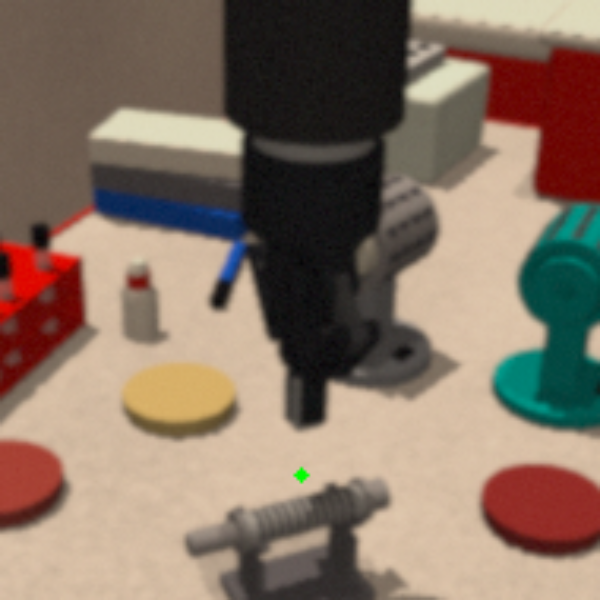

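The picture shows the fingertips about 38 mm above the reported TCP (green dot at crop 301,475; tips at 305,425), while x/y agree. The real grasp point is therefore about 57 mm behind the reported TCP, so I'm correcting for that. The gauge still lies undisturbed.

```bash
sed -i 's/manip.tcp_to_grasp\]/.057]/' h.py
cat >> h.py <<'E'
def seegauge(G,yaw,cams=("side","top"),smin=.02):
    for c in cams:
        im,d=manip.camera(c); cv2.imwrite(f"pics/last_{c}.png",im)
        uv=proj(c,G)[0].astype(int); X=cloud(c,d,box(max(uv[0]-50,0),uv[0]+50,max(uv[1]-45,0),uv[1]+45))[0]
        s,l=loc(X,G[0],G[1],yaw); X=X[(abs(s)>smin)&(abs(s)<.09)&(abs(l)<.03)&(abs(X[:,2]-G[2])<.025)]
        if len(X)<20: print(c,"few points",len(X)); continue
        p,n,r=fit(g_sdf,X,(*G,yaw)); print(c,"minus expected",(p-[*G,yaw]).round(4),n,round(r,4))
E
python3 - <<'E'
from h import *
print([None if manip.solve_ik(tcp(g),rot(a+np.pi)) is None else 1 for g,a in((G0,YG),(S0-.139*U,YS),(S0+.13*U,YS),(S0+[0,0,.13],YS))])
manip.servo_line(tcp(G0+[0,0,.06]),speed=.25)
manip.set_gripper(.085)
print(manip.servo_line(tcp(G0),speed=.08,f_stop=6), manip.read_eef_pos()); manip.wait(.2)
print(manip.read_eef_pos(),manip.read_contact_force())
f0=manip.read_contact_force()
manip.set_gripper(0,60); print("gap",manip.read_finger_gap(),manip.read_grip_force(),"f",manip.read_contact_force()-f0)
manip.wait(.2);print("pose at grip",manip.read_eef_pos())
if manip.read_finger_gap()>.01:
    manip.servo_line(tcp(G0+[0,0,.05]),speed=.08); manip.wait(.2)
    print("gap",manip.read_finger_gap(),"f",manip.read_contact_force()-f0,manip.read_eef_pos())
    seegauge(G0+[0,0,.05],YG)
print(manip.read_t())
E
```

```text
[1, 1, 1, 1]
False [0.50103681 0.14389774 0.00532649]
[0.50102253 0.14393568 0.0055446 ] [-0.50746969  0.31382298  0.07449966]
gap 0.020446032797054273 58.4597110748291 f [-0.61668409  0.258452    2.52112242]
pose at grip [0.50076595 0.14372439 0.00514062]
gap 0.020232683928851667 f [ 0.15361139 -0.57563671 -1.20222812] [0.50036169 0.14346108 0.05443485]
side minus expected [-0.0004 -0.0006 -0.0009  0.0035] 469 0.0009
top minus expected [ 0.0007  0.0021 -0.0005  0.011 ] 70 0.0015
12.9833
```

Run:
```python
from h import *
R=rot(YS+np.pi)
manip.servo_line(tcp(G0+[0,0,.20]),speed=.25)
P=S0-.139*U
manip.move_to(tcp(P+[0,0,.147]),R)
manip.servo_line(tcp(P),speed=.2); manip.wait(.3)
print(manip.read_t(),"gap",manip.read_finger_gap(),"err",(manip.read_eef_pos()-tcp(P)).round(4),"f",manip.read_contact_force().round(2))
seegauge(P,YS)
for c,bs in(("side",(322,378,125,202)),("top",(360,416,170,220))):
    im,d=manip.camera(c); X=cloud(c,d,box(*bs))[0]; X=X[X[:,2]>.007]; X=X[(X[:,2]<.03)|(X[:,2]>.09)]
    s,l=loc(X,S0[0],S0[1],YS); X=X[(s>-.052)|(X[:,2]<.03)]
    print(c,[np.round(v,4) for v in fit(s_sdf,X,(*S0[:2],0,YS))])
```

```text
16.5333 gap 0.020435287475555463 err [ 0.0005 -0.0001  0.0009] f [-0.59 -0.49 -2.01]
side minus expected [-0.0005  0.0006  0.      0.0004] 100 0.0011
top few points 10
side [array([ 5.7180e-01, -1.6110e-01, -3.0000e-04,  1.3286e+00]), np.int64(1574), np.float64(0.0015)]
top [array([ 5.745000e-01, -1.612000e-01,  1.800000e-03,  1.657974e+02]), np.int64(25), np.float64(0.0012)]
```

```bash
cat >> h.py <<'E'
def pos(n=5):
    e=np.mean([manip.read_eef_pos() for _ in range(n)],0)+[0,0,.057]-S0
    return np.array([e@U,e@N,e[2]])   # along, lateral, height of gauge centre rel. to nominal bore centre
def force(n=5):
    f=np.mean([manip.read_contact_force() for _ in range(n)],0); return np.array([f@U,f@N,f[2]])
def at(s,l=0,z=0): return tcp(S0+s*U+l*N+[0,0,z])
E
python3 - <<'E'
from h import *
t=manip.read_t();print("p",pos(),pos(1),pos(1),"t",manip.read_t()-t)
f0=force()
h=manip.servo_line(at(-.08),speed=.02,f_stop=3)
print(h,"stop p",pos().round(4),"df",(force()-f0).round(2)); manip.wait(.2); print("p",pos().round(4),"df",(force()-f0).round(2),manip.read_t())
E
```

```text
p [-1.39049637e-01 -6.96926890e-05  2.49129583e-04] [-1.39049637e-01 -6.96926890e-05  2.49129583e-04] [-1.39049637e-01 -6.96926890e-05  2.49129583e-04] t 0.0
True stop p [-0.0888  0.0002 -0.0003] df [-2.48 -0.27  2.93]
p [-0.0888  0.0003 -0.0006] df [-2.89 -2.31  2.83] 19.1333
```

Run:
```python
from h import *
F0=None
p=pos(); f=force(); print(p.round(4),f.round(2))
manip.servo_line(at(p[0]-.001,p[1]-.0004,p[2]+.0006),speed=.01); manip.wait(.2); print("relaxed",pos().round(4),force().round(2))
f0=force()
h=manip.servo_line(at(p[0]+.008,p[1]-.0004,p[2]+.0006),speed=.01,f_stop=4)
print(h,pos().round(4),(force()-f0).round(2)); manip.wait(.4); print(pos().round(4),(force()-f0).round(2),manip.read_t())
```

```text
[-0.0888  0.0003 -0.0006] [-3.06 -3.03  1.38]
relaxed [-0.0898  0.0002 -0.0002] [-0.31  0.15 -0.22]
True [-0.0888  0.0003 -0.0005] [-0.67 -1.98 -0.66]
[-0.0889  0.0004 -0.0008] [-1.78 -3.15  1.74] 20.4333
```

Run:
```python
from h import *
p=pos()
manip.servo_line(at(p[0]-.0012,-.0004,.0002),speed=.01); manip.wait(.2); f0=force(); print("relaxed",pos().round(4),f0.round(2))
h=manip.servo_line(at(p[0]+.006,-.0004,.0002),speed=.01,f_stop=9)
for i in range(5): print(h,pos().round(4),(force()-f0).round(2)); manip.wait(.15)
print(manip.read_t(),manip.read_finger_gap(),manip.read_moment())
```

```text
relaxed [-0.0901 -0.     -0.    ] [-0.2   0.28 -1.8 ]
True [-0.0889  0.0002 -0.0002] [-1.61 -1.43  1.61]
True [-0.0889  0.0002 -0.0005] [-1.01 -0.71  2.07]
True [-0.0889  0.0003 -0.0005] [-1.58 -2.53  3.32]
True [-0.0889  0.0003 -0.0006] [-2.9  -2.75  4.11]
True [-0.0889  0.0003 -0.0006] [-3.87 -2.72  2.23]
22.1333 0.02016831369606702 [-1.17515703 -0.54889824 -0.11972243]
```

Run:
```python
from h import *
p=pos(); s=p[0]; l,z=p[1]-.0004,p[2]+.0008
for i in range(8):
    s+=.0003; manip.servo_line(at(s,l,z),speed=.01,f_stop=9); manip.wait(.15)
    f=force(); print(round(s,4),pos().round(4),f.round(2))
    if f[0]<-5.5: break
for i in range(4): manip.wait(.15); print(force().round(2))
print(manip.read_t())
```

```text
-0.0886 [-0.0888  0.0004 -0.0001] [-5.22 -1.14 -1.04]
-0.0883 [-0.0888  0.0004 -0.0001] [-6.66 -1.16 -1.48]
[-6.53 -1.88 -1.01]
[-7.42 -1.84 -1.36]
[-5.89 -2.12 -1.7 ]
[-6.78 -1.75 -1.94]
23.55
```

Run:
```python
from h import *
p=pos(); manip.servo_line(at(-.139,0,.0002),speed=.06); manip.wait(.1); print("out",pos().round(4),force().round(2),manip.read_finger_gap())
seegauge(S0-.139*U,YS,("side",))
manip.servo_line(at(-.139,0,.147),speed=.2)
manip.servo_line(at(.128,0,.147),speed=.2)
manip.servo_line(at(.128,0,0),speed=.15); manip.wait(.3)
print("preL",manip.read_t(),pos().round(4),force().round(2))
seegauge(S0+.128*U,YS)
f0=force()
h=manip.servo_line(at(.097,0,0),speed=.02,f_stop=3)
manip.wait(.15); p=pos(); print(h,p.round(4),(force()-f0).round(2),manip.read_t())
```

```text
out [-1.387e-01 -1.000e-04  2.000e-04] [ 0.07 -0.64 -1.89] 0.020331544228011787
side minus expected [-0.0005  0.0012 -0.0007 -0.0146] 102 0.0012
preL 28.4917 [ 0.1282 -0.0002  0.0006] [-0.26  1.95 -1.27]
side minus expected [-0.0002  0.0001 -0.0001 -0.0021] 234 0.0009
top minus expected [ 0.0004 -0.0028  0.001   0.0083] 13 0.0008
True [ 0.1031  0.0003 -0.0008] [ 2.11 -0.92  0.69] 29.8917
```

Contact came at 0.1031 against a predicted 0.1032, so the collar was indeed home. Now the 6 N push.

Run:
```python
from h import *
p=pos(); s=p[0]
for i in range(10):
    s-=.0002; manip.servo_line(at(s,0,0),speed=.01,f_stop=8); manip.wait(.12)
    f=force(); print(round(s,4),pos().round(4),f.round(2))
    if f[0]>5.5: break
for i in range(7): manip.wait(.15); print(force().round(2),end=" ")
print(pos().round(4),manip.read_t())
```

```text
0.1029 [ 0.103   0.0003 -0.0003] [ 3.31  0.71 -1.15]
0.1027 [ 0.103   0.0002 -0.0002] [ 4.84  1.21 -2.42]
0.1025 [ 0.103   0.0002 -0.0002] [ 5.53  0.79 -1.66]
[ 5.44  1.52 -2.27] [ 5.81  0.9  -3.49] [ 5.98  1.32 -1.78] [ 6.36  1.5  -2.38] [ 6.12  0.99 -1.08] [ 5.59  1.01 -1.8 ] [ 4.92  2.6  -1.67] [ 0.103   0.0002 -0.0002] 32.0667
```

Run:
```python
from h import *
manip.servo_line(at(.13,0,0),speed=.06)
manip.servo_line(at(.13,0,.10),speed=.2)
R=rot(YG+np.pi)
manip.move_to(tcp(G0+[0,0,.10]),R); manip.servo_line(tcp(G0+[0,0,.05]),speed=.15); manip.wait(.3)
seegauge(G0+[0,0,.05],YG); print(manip.read_t(),(manip.read_eef_pos()-tcp(G0)).round(4))
manip.servo_line(tcp(G0+[0,0,.012]),speed=.08)
h=manip.servo_line(tcp(G0-[0,0,.002]),speed=.02,f_stop=4); manip.wait(.2)
print(h,(manip.read_eef_pos()-tcp(G0)).round(4),manip.read_contact_force().round(2))
seegauge(G0,YG)
```

```text
side minus expected [ 0.0003 -0.0001  0.0006 -0.0013] 468 0.0009
top minus expected [ 0.0023  0.0003  0.     -0.025 ] 70 0.0012
35.0667 [0.0002 0.0002 0.0505]
True [-0.     -0.0001  0.0001] [-1.3   0.16  4.6 ]
side minus expected [-0.0008 -0.0005 -0.0006  0.0014] 444 0.0017
top minus expected [-0.0014  0.0023  0.0006  0.0542] 58 0.0012
```

Run:
```python
from h import *
manip.set_gripper(.085); manip.wait(.2)
manip.servo_line(tcp(G0+[0,0,.05]),speed=.06,f_stop=8); manip.servo_line(tcp(G0+[0,0,.22]),speed=.2); manip.wait(.3)
seegauge(G0,YG,("side",),0); im,d=manip.camera("side")
cv2.imwrite("pics/end.png",cv2.resize(im[120:320,180:450],(800,592))); print(manip.read_t(),manip.read_finger_gap())
```

```text
side minus expected [-0.0005 -0.0003 -0.0001  0.002 ] 752 0.0015
39.8167 0.08508779529526841
```

View pics/end.png

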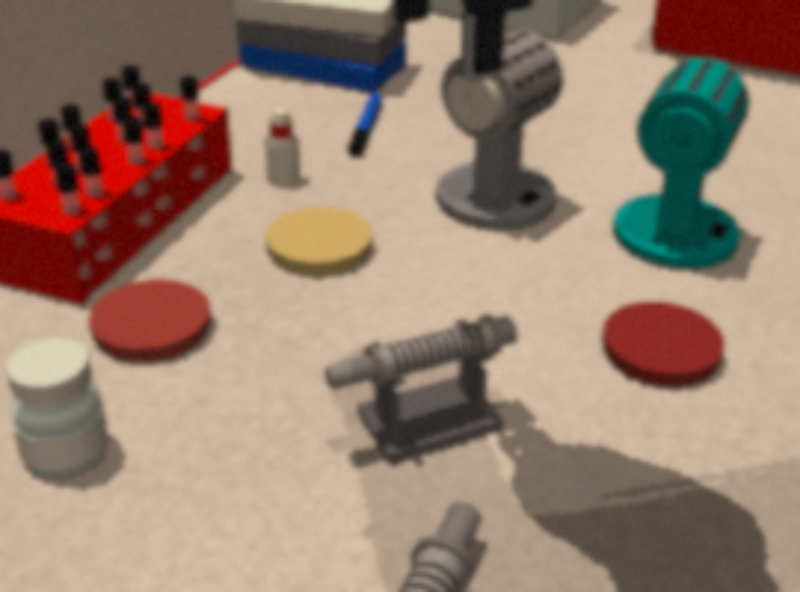

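The gauge rests in its cradle at crop (420,350), within 1 mm of where it lay. The gripper is clear above it and the bystanders are where they were.

```bash
python3 -c "
from plant import manip
print(manip.finish_job())"
```

```text
the job is handed in; nothing more can be done
None
```

The job is handed in at about 40 s of the 72 s allowed, with no verdict returned: the go end went fully home with about 6.5 N on the collar, the no-go end was refused under about 6 N held for 1 s, and the gauge is back in its cradle within 1 mm of where it lay.

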